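Fit out a terminal rail: switch, relay and surge arrester

ROBOT

A 7-joint arm with a two-finger parallel gripper is mounted at the origin on a cart in front of the work surface, level with it; the furniture and walls round the work are solid. World frame = base frame: x ahead of the robot, y to its left, z up, the work surface at z = 0. Lengths are in m, angles in rad, forces in N, time in s.
With the tool pointing down it reaches from about 0.4 to 0.75 m from the base axis. Payload 19.5 kg.
Tool frame: the origin (TCP) lies midway between the tips of the shut fingers; the grasp point (between the pads) lies 19 mm behind it; z points along the fingers, y is the line along which they close (so a half turn about z gives the same grasp; the last joint's range is limited). The gripper opens to 85 mm and grips with 20 to 120 N. Pads are 22 mm wide; open, the fingers measure 114 mm over their backs; the gripper's body (76 mm by 85 mm) begins 54 mm behind the grasp point. The pads swing forward as they close: fully open they stand 13 mm farther back than shut.
Start: joints at [1.17, 0.707, -0.028, 1.485, 0.022, 0.951, -0.075], TCP at [0.202, -0.538, 0.231] pointing down, gripper open.
Joint ranges: [-2.71, 2.71], [-0.32, 2.16], [-1.57, 1.52], [0, 2.45], [-1.46, 4.6], [0, 2.02], [-2.83, 2.83]. Speed limits (rad/s): [1.89, 1.89, 2.57, 2.57, 3.01, 3.01, 3.01].

INTERFACE

Orientations are given as [roll, pitch, yaw] about the fixed x, y, z axes, in that order (R = Rz(yaw) Ry(pitch) Rx(roll)).
In Python, from bench import * gives the robot as it stands.
- The arm moves only by the shell command python3 -m creep 'ROWS' [OPENING] [FORCE]. ROWS is a JSON list of rows, 1 to 5 of them, each of 6 numbers: dx, dy, dz in m, then a rotation vector rx, ry, rz in rad; each row is the pose to reach, as a shift and turn from the pose commanded when the command began, along the tool's axes at that moment; what a row does not reach only later rows make up. A row lasts 1/8 s, in which the tool goes at most 0.0625 m and 0.188 rad, less where a joint would pass 70% of its speed; a pose out of reach is approached as far as the arm can. OPENING is the finger opening in m, set as the command begins (- or left out keeps the last). The fingers move at their own pace and stop on an object; FORCE is the grip in N (left out, the last holds). Time passes only in rows, so rows that do not move let the fingers close. It prints the time, the measured TCP pose, the force, the opening and the grip force at its end.
- read_state(): the state, without advancing time (a new reading comes with each control period).
- capture(name): name is "scene" or "side" or "wrist"; returns a dict with "color" (384x512x3 uint8, blue, green, red), "camera_matrix" (3x3 intrinsics, pixels), "view" (4x4, takes a point from world to camera coordinates); the wrist camera has in their place "hand_eye" (4x4, takes a point from camera to tool coordinates, whose origin is the TCP and whose axes are the flange's). Camera axes: x right, y down, z forward; pixel columns grow to the right and rows downward; lengths in m; the calibration is good to about 2 mm. A picture is of the moment at which its call begins: read the wrist's pose just before it. There is no depth.
- finish_job(): hands the job in; it is judged then, once.
The state is a dict: "time_s": time; "qpos": joint angles; "joint_vel": joint speeds; "joint_efforts": joint torques, N m; "position": TCP position; "tool_rot": TCP orientation; "ft_force": force on the tool from outside, world axes, zero at the start; "ft_torque": the same for the moment, N m; "gripper_width": finger opening in m; "finger_force": force on a finger pad.
Only numpy, scipy, OpenCV 4.12 (cv2) and the standard library are available. Lean on these libraries where they do the work, as an engineer would, in place of code of your own. Each camera call takes 0.05 s, during which the arm holds its last target. There are 200 camera calls.

TASK

Fit the loose devices onto the rail of the mounting plate, each hooked fully down over the rail: the main switch (red lever) right beside the brown and blue feed terminals, the surge arrester (amber nose) right beside the green and yellow earth terminals so that its earth lead stays short, neither with a gap of more than about a centimetre, and the relay socket between the two. Plug the clear relay fully into the socket, and leave the screwdriver, the cutters and the solder reel where they are.

Things in the scene. Friction and masses are not known exactly. Their poses are not given: they have to be found in the camera images.
- panel: Fixed zinc plate 150x290 mm with a steel rail along its y: 35 mm wide, top 18 mm above the bench. Origin: middle of the rail, at bench height; z up. A device fully down on the rail has its origin 10 mm above this. Rail free for y -77 to +77 mm, between the terminal pairs; grey end clamps outside them; grey wire duct 33 mm high at x 57 to 83 mm.
- feed_terminals: Brown and blue terminal pair, fixed on the rail near its left or right end; 56 mm across and 24 mm along the rail (its y), top 48 mm above the bench. Origin: middle of the pair on the rail's centre line, 3 mm above the bench.
- earth_terminals: Green terminal pair with yellow stripes, fixed on the rail near its other end; 56 mm across and 24 mm along the rail (its y), top 48 mm above the bench. Origin: middle of the pair on the rail's centre line, 3 mm above the bench.
- main_switch: Main switch, pale grey with a red lever on top (83 mm high in all), 84 (x) x 36 (y) mm, 200 g, loose. Origin: centre of underside, z up. Slot under it along y for the rail, 8 mm deep, 49 mm wide at the mouth, 39 inside. Above 40 mm height it narrows to a nose 45 (x) x 36 mm, up to 70 mm: grip its faces 45 mm apart, fingertips above 40 mm. Either way round.
- surge_arrester: Surge arrester, pale grey, amber nose with green windows, 84 (x) x 36 (y) mm, 200 g, loose. Origin: centre of underside, z up. Slot under it along y for the rail, 8 mm deep, 49 mm wide at the mouth, 39 inside. Above 40 mm height it narrows to a nose 45 (x) x 36 mm, up to 70 mm: grip its faces 45 mm apart, fingertips above 40 mm. Either way round.
- relay_socket: Low charcoal socket 78 (x) x 40 (y) mm, 140 g, loose. Origin: centre of underside, z up. Slot under it along y for the rail, 8 mm deep, 49 mm wide at the mouth, 39 inside. Above 24 mm height a turret 46 (x) x 40 mm, up to 50 mm: grip its faces 46 mm apart, fingertips above 24 mm. Opening in its top 38 (x) x 32 mm, tapering to 30 x 24, 14 deep. Either way round.
- relay: Clear relay with a copper coil inside, 61 mm tall, 90 g, loose. Origin: centre of underside, z up. Black plug foot 27 (x) x 21 (y) mm, 14 mm high; body above it 38 (x) x 32 mm: grip its faces 38 mm apart. Plugged in, its x lies along the socket's x, its foot stands on the floor of the opening and its origin is 36 mm above the socket's. Either way round.
- screwdriver: Small screwdriver with a blue handle, 119 x 13 x 11 mm, lying left of the plate; origin: middle, underside. Not part of the job.
- side_cutters: Side cutters with red handles, 114 x 40 x 9 mm, lying right of the plate; origin: middle, underside. Not part of the job.
- solder_reel: White-grey reel of solder wire, 55 mm wide, 61 mm high, standing left of the plate; origin: middle, underside. Not part of the job.
There are look-alikes about, which are no part of the job. Leave any pink look-alike of the relay alone.

How it is judged:
At the end, for the whole second after the job is handed in: Switch, arrester and socket fully down on the rail (height within 3 mm, centred within 6 mm, upright, square to it); gaps switch to feed and arrester to earth terminals at most 12 mm; socket between them; relay fully plugged into it (within 5 mm, depth within 3 mm); all released and at rest (x of main_switch in the frame of panel between -0.006 and 0.006 m and z of main_switch in the frame of panel between 0.007 and 0.013 m and angle between each of main_switch, surge_arrester, relay_socket's own z axis and vertical below 0.08 rad and angle between the y axis of each of main_switch, surge_arrester, relay_socket and the y axis of panel, either way round below 0.15 rad and horizontal distance between main_switch and feed_terminals below 0.042 m and x of surge_arrester in the frame of panel between -0.006 and 0.006 m and z of surge_arrester in the frame of panel between 0.007 and 0.013 m and horizontal distance between surge_arrester and earth_terminals below 0.042 m and x of relay_socket in the frame of panel between -0.006 and 0.006 m and z of relay_socket in the frame of panel between 0.007 and 0.013 m and y of relay_socket in the frame of panel between -0.03 and 0.03 m and x of relay in the frame of relay_socket between -0.005 and 0.005 m and y of relay in the frame of relay_socket between -0.005 and 0.005 m and z of relay in the frame of relay_socket between 0.033 and 0.039 m and angle between relay's own z axis and vertical below 0.1 rad and linear speed of each of main_switch, surge_arrester, relay_socket, relay below 0.02 m/s and angular speed of each of main_switch, surge_arrester, relay_socket, relay below 0.2 rad/s); the robot touches nothing.
It fails at once if a bystander (screwdriver, cutters, solder reel) is moved by more than 20 mm (distance of any of screwdriver, side_cutters, solder_reel from where it was at the start of the episode above 0.02 m).
It also fails if it takes over 96 s, if anything falls off the work surface, if the arm or the gripper's body presses on something with over 40 N, if the wrist force passes 120 N, or if a joint passes its speed limit or range.

## Working session

There is one attempt and no reset: what is moved stays moved. The work goes in short steps, Python scripts to look and compute and a shell command to move; the robot and the scene stay as the last step left them, time stands still between calls to the robot, and variables do not carry over. Pictures are saved under pics/ and viewed, at most 14 in all, crops included, and the job is handed in when it is done.

```bash
mkdir -p pics; ls
python3 - <<'E'
from bench import *
import cv2
for n in("scene","side"):
    c=capture(n); cv2.imwrite(f"pics/{n}0.png",c["color"]); print(n,c["camera_matrix"],c["view"])
s=read_state(); print(s)
E
```

```text
pics
scene [[479.00284347   0.         251.94398448]
 [  0.         479.00284347 188.52719234]
 [  0.           0.           1.        ]] [[-0.63426858 -0.77277608  0.02281449  0.46537801]
 [-0.47401658  0.36540567 -0.80111608  0.25357538]
 [ 0.6107468  -0.51893721 -0.59807401  1.01561246]
 [ 0.          0.          0.          1.        ]]
side [[356.82354923   0.         257.66834606]
 [  0.         356.82354923 193.36286742]
 [  0.           0.           1.        ]] [[-0.95997476 -0.28008321 -0.00135921  0.58416481]
 [-0.17669136  0.60935414 -0.77296034  0.04494829]
 [ 0.21732146 -0.74178226 -0.63445289  0.87829575]
 [ 0.          0.          0.          1.        ]]
{'time_s': 0.1, 'qpos': array([ 1.17027057,  0.70702261, -0.02762513,  1.48492994,  0.02197835,
        0.95089431, -0.07553506]), 'joint_vel': array([ 0.00088978, -0.00197556, -0.0013378 , -0.00087404, -0.0007264 ,
       -0.00057117,  0.00214318]), 'joint_efforts': array([ 3.36483143e-03, -8.84289837e+01,  1.23721763e+00, -2.36457682e+01,
        1.69991056e-02,  4.98110225e-03,  9.09988262e-05]), 'position': array([ 0.20185629, -0.53816363,  0.23088981]), 'tool_rot': array([-3.14063972e+00,  5.01999360e-06,  3.58783166e-01]), 'ft_force': array([ 0.00436654,  0.45551081, -0.61124816]), 'ft_torque': array([ 0.03884598,  0.07067723, -0.04446604]), 'finger_force': 0.0, 'gripper_width': 0.08536765038915539}
```

View pics/scene0.png

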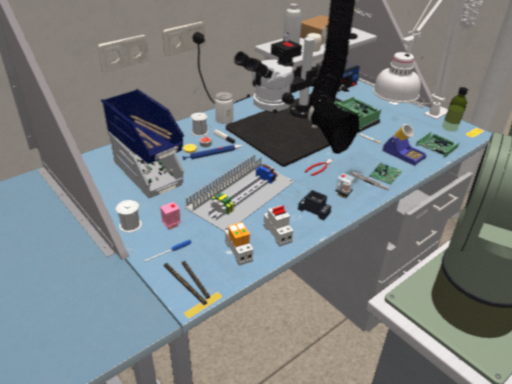

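View pics/side0.png

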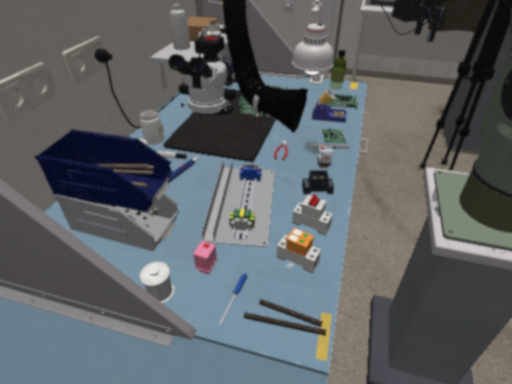

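The scene view shows the arrester (240,240), switch (279,224), socket (315,205), clear relay (345,184), earth terminals (222,203) and feed terminals (267,173). The side view shows the same things at (300,245), (312,212), (318,182), (325,155), (242,217) and (250,173). The pink decoy is at (170,215) in the scene view.

```bash
cat > h.py <<'E'
from bench import *
import numpy as np, cv2
from scipy.spatial.transform import Rotation as R
def tool():
    s=read_state(); T=np.eye(4); T[:3,:3]=R.from_euler('xyz',s["tool_rot"]).as_matrix(); T[:3,3]=s["position"]; return T
def cam(n):
    """image, K, world-from-camera"""
    T=tool(); c=capture(n)
    W=T@c["hand_eye"] if n=="wrist" else np.linalg.inv(c["view"])
    return c["color"],c["camera_matrix"],W
def ray(K,W,px):
    d=W[:3,:3]@np.linalg.solve(K,[px[0],px[1],1.]); return W[:3,3],d
def onz(K,W,px,z):
    o,d=ray(K,W,px); return o+d*(z-o[2])/d[2]
def tri(r1,r2):
    A=np.array([r1[1],-r2[1]]).T; t=np.linalg.lstsq(A,r2[0]-r1[0],rcond=None)[0]
    a,b=r1[0]+r1[1]*t[0],r2[0]+r2[1]*t[1]; return (a+b)/2,np.linalg.norm(a-b)
def totool(d):
    """world vector -> tool axes"""
    return tool()[:3,:3].T@np.asarray(d)
E
python3 - <<'E'
from h import *
np.set_printoptions(precision=3,suppress=True)
a=cam("scene");b=cam("side")
for n,p,q in[("arr",(240,240),(300,245)),("sw",(279,224),(312,212)),("sock",(315,205),(318,182)),("relay",(345,184),(325,155)),("earth",(222,203),(242,217)),("feed",(267,173),(250,173)),("pink",(170,215),(205,257)),("screw",(180,245),(240,285))]:
    print(n,*tri(ray(*a[1:],p),ray(*b[1:],q)))
c=np.linalg.inv
E
python3 -m creep '[[0,0,0,0,0,0]]'
```

```text
arr [0.435 0.281 0.04 ] 0.0031268652613620886
sw [0.429 0.165 0.032] 0.0035917692774330282
sock [0.434 0.033 0.022] 0.0019704713991122195
relay [ 0.434 -0.079  0.038] 0.0018861910235129953
earth [0.58  0.226 0.032] 0.003160010036844084
feed [0.619 0.04  0.022] 0.003069075643171144
pink [0.614 0.361 0.036] 0.00027487232273462435
screw [0.532 0.387 0.011] 0.0020930020264293427
time_s: 0.32
position: [0.2019, -0.5383, 0.2311]
tool_rot: [-3.141, 0.0, 0.359]
ft_force: [0.4, 0.3, -0.5]
gripper_width: 0.0855
finger_force: 0.0
```

```bash
python3 - <<'E'
from h import *
np.set_printoptions(precision=3,suppress=True)
a=cam("scene");b=cam("side")
for n,p,q in[("lamp",(398,85),(313,55)),("scope",(290,50),(210,40))]:
    print(n,*tri(ray(*a[1:],p),ray(*b[1:],q)))
c=capture("wrist"); print(c["hand_eye"],c["camera_matrix"])
E
python3 -m creep '[[0.05,-0.025,-0.01,0,0,-0.18],[0.1,-0.05,-0.02,0,0,-0.36],[0.15,-0.075,-0.03,0,0,-0.54],[0.2,-0.1,-0.04,0,0,-0.72],[0.25,-0.125,-0.05,0,0,-0.9]]' 0.085
```

```text
lamp [ 0.536 -0.394  0.205] 0.0011038677596651525
scope [ 0.807 -0.2    0.278] 0.012507930049526285
[[-0.    -0.95  -0.312  0.081]
 [ 1.    -0.    -0.    -0.001]
 [ 0.    -0.312  0.95  -0.141]
 [ 0.     0.     0.     1.   ]] [[336.271   0.    257.272]
 [  0.    336.271 194.614]
 [  0.      0.      1.   ]]
time_s: 1.1
position: [0.3931, -0.3321, 0.2818]
tool_rot: [3.141, 0.0, 1.265]
ft_force: [0.1, 0.7, -0.4]
gripper_width: 0.0849
finger_force: 0.0
```

```bash
python3 -m creep '[[0.06,0,-0.01,0,0,-0.08],[0.12,0,-0.02,0,0,-0.16],[0.18,0,-0.03,0,0,-0.23],[0.24,-0.01,-0.04,0,0,-0.3],[0.3,-0.02,-0.05,0,0,-0.306]]'
python3 -m creep '[[0.06,0,-0.01,0,0,0],[0.11,0,-0.02,0,0,0],[0.16,0,-0.03,0,0,0],[0.16,0,-0.03,0,0,0]]'
python3 - <<'E'
from h import *
s=read_state();print(s["joint_vel"].max(),s["qpos"])
a=cam("wrist");cv2.imwrite("pics/w1.png",a[0]);np.savez("w1.npz",im=a[0],K=a[1],W=a[2])
E
```

```text
time_s: 1.72
position: [0.4652, -0.0401, 0.3318]
tool_rot: [3.141, -0.0, 1.566]
ft_force: [1.3, 0.8, 0.7]
gripper_width: 0.0852
finger_force: 0.0
time_s: 2.22
position: [0.4657, 0.1216, 0.3618]
tool_rot: [3.141, -0.002, 1.57]
ft_force: [-0.1, -1.2, 0.7]
gripper_width: 0.0853
finger_force: 0.0
0.07023823038950924 [-0.08042458  0.44144908 -0.40210961  1.55351585  0.18039508  1.18235533
 -0.51716021]
```

View pics/w1.png

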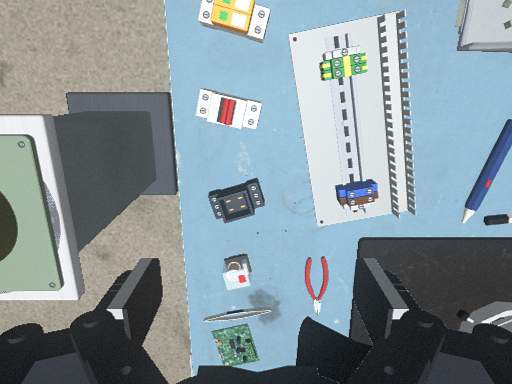

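The wrist view shows the rail between the earth pair (344,65) and the feed pair (357,195), and the devices at arrester (234,15), switch (230,110), socket (237,200), relay (237,272). I'll enlarge the panel and the devices.

Run:
```python
import cv2
im=cv2.imread("pics/w1.png")
cv2.imwrite("pics/w1p.png",cv2.resize(im[25:235,285:425],None,fx=2.8,fy=2.8,interpolation=cv2.INTER_CUBIC))
cv2.imwrite("pics/w1d.png",cv2.resize(im[80:300,190:280],None,fx=2.7,fy=2.7,interpolation=cv2.INTER_CUBIC))
import numpy as np
a=cv2.imread("pics/w1p.png");b=cv2.imread("pics/w1d.png")
h=max(a.shape[0],b.shape[0]);o=np.zeros((h,a.shape[1]+b.shape[1],3),np.uint8)
o[:a.shape[0],:a.shape[1]]=a;o[:b.shape[0],a.shape[1]:]=b;print(o.shape,a.shape)
cv2.imwrite("pics/w1c.png",o)
```

```text
(594, 635, 3) (588, 392, 3)
```

View pics/w1c.png

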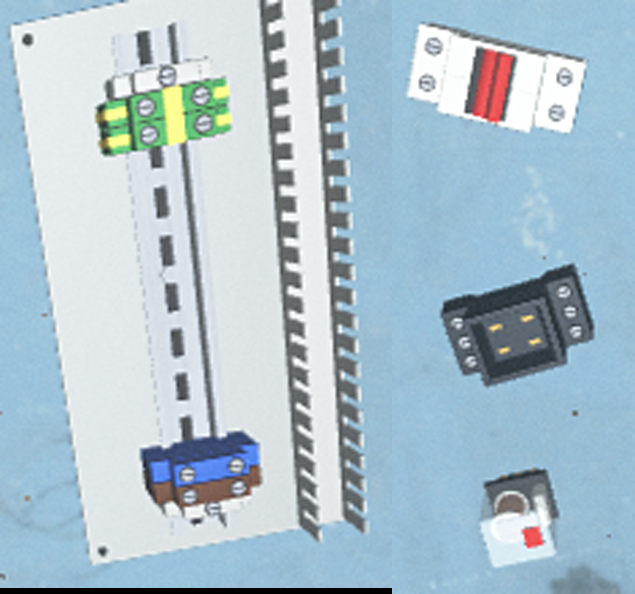

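The enlarged view shows the earth top at crop (175,115), the feed top at (215,478) and the rail middle near (171,240). The switch has its long sides tilted one way, the socket the other.

Run:
```python
from h import *
np.set_printoptions(precision=4,suppress=True)
d=np.load("w1.npz");K,W=d["K"],d["W"]
p=lambda u,v,z:onz(K,W,(285+u/2.8,25+v/2.8),z)
q=lambda u,v,z:onz(K,W,(190+(u-392)/2.7,80+v/2.7),z)
e=p(175,115,.048);f=p(215,478,.048);print("earth",e,"feed",f,"dist",np.linalg.norm(e-f),"mid",(e+f)/2,"yaw",np.arctan2(*(e-f)[:2][::-1])-np.pi/2)
print("railmid",p(137,240,.018),p(205,240,.018))
print("edge",p(10,24,.003),p(92,565,.003))
def quad(n,pts,z):
    P=np.array([q(*x,z) for x in pts]);c=P.mean(0);v=(P[1]+P[2]-P[0]-P[3])/2;print(n,c,"xlen",np.linalg.norm(v),"yaw",np.arctan2(v[1],v[0]))
# order: left-top, right-top, right-bottom, left-bottom
quad("switch40",[(420,23),(584,61),(575,132),(408,98)],.040)
quad("socketTur50",[(472,318),(545,303),(562,365),(487,385)],.050)
quad("relaytop",[(480,517),(547,505),(555,555),(491,568)],.061)
```

```text
earth [0.5807 0.2246 0.048 ] feed [0.6154 0.0516 0.048 ] dist 0.17642547498494857 mid [0.598  0.1381 0.048 ] yaw 0.19751773618888402
railmid [0.5741 0.1674 0.018 ] [0.6082 0.1674 0.018 ]
edge [0.5089 0.268  0.003 ] [ 0.5641 -0.0161  0.003 ]
switch40 [0.4285 0.171  0.04  ] xlen 0.08341393028111567 yaw -0.21027317048330568
socketTur50 [0.4358 0.0353 0.05  ] xlen 0.04077410665586175 yaw 0.2450370507412909
relaytop [ 0.4352 -0.0756  0.061 ] xlen 0.03756293328249908 yaw 0.2131201806719658
```

```bash
python3 -m creep '[[0.012,-0.01,0.05,0,0,0.06],[0.025,-0.02,0.1,0,0,0.12],[0.037,-0.03,0.15,0,0,0.18],[0.049,-0.037,0.2,0,0,0.21],[0.049,-0.037,0.23,0,0,0.21]]' 0.085 60
python3 -m creep '[[0,0,0,0,0,0],[0,0,0,0,0,0]]'
python3 - <<'E'
from h import *
a=cam("wrist");cv2.imwrite("pics/w2.png",a[0]);np.savez("w2.npz",im=a[0],K=a[1],W=a[2])
E
```

```text
time_s: 2.9
position: [0.4286, 0.1669, 0.1295]
tool_rot: [-3.14, 0.001, 1.354]
ft_force: [0.1, 0.4, 0.4]
gripper_width: 0.0849
finger_force: 0.0
time_s: 3.15
position: [0.43, 0.1669, 0.1324]
tool_rot: [3.141, -0.001, 1.354]
ft_force: [0.7, -0.0, 0.1]
gripper_width: 0.0845
finger_force: 0.0
```

View pics/w2.png

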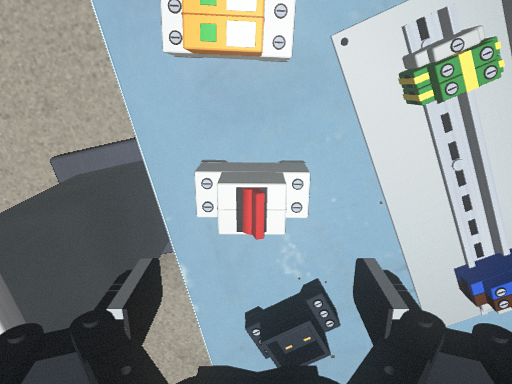

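The closer view shows the switch: base top at z 40 with corners (195,171), (310,170), (308,216), (196,217), and nose top at z 70 between (218,182) and (284,234).

```bash
cat >> h.py <<'E'
def quad(n,K,W,pts,z):
    P=np.array([onz(K,W,x,z) for x in pts]);c=P.mean(0);v=(P[1]+P[2]-P[0]-P[3])/2;w=(P[0]+P[1]-P[2]-P[3])/2
    a=np.arctan2(v[1],v[0]);T=tool();t=np.arctan2(T[1,1],T[0,1])
    print(n,c.round(4),"lens",np.linalg.norm(v).round(4),np.linalg.norm(w).round(4),"yaw",a.round(3),"tool move xy",totool(np.r_[c[:2]-T[:2,3],0]).round(4),"rz",-(a-t).round(3),"tcp z",T[2,3].round(4))
E
python3 - <<'E'
from h import *
d=np.load("w2.npz");K,W=d["K"],d["W"]
quad("base",K,W,[(195,171),(310,170),(308,216),(196,217)],.04)
quad("nose",K,W,[(218,182),(284,182),(283,234),(219,235)],.07)
# arrester partly seen: bottom edge line of base, nose
quad("panel earth top",K,W,[(432,63),(495,38),(503,72),(442,102)],.048)
E
```

```text
base [0.4277 0.1722 0.04  ] lens 0.083 0.0354 yaw -0.208 tool move xy [ 0.0045 -0.0034 -0.    ] rz -0.009 tcp z 0.1326
nose [0.4272 0.1719 0.07  ] lens 0.042 0.0362 yaw -0.209 tool move xy [ 0.0042 -0.0038 -0.    ] rz -0.008 tcp z 0.1326
panel earth top [0.5792 0.2261 0.048 ] lens 0.0394 0.0237 yaw 0.209 tool move xy [0.0898 0.1329 0.0003] rz -0.426 tcp z 0.1326
```

```bash
python3 -m creep '[[0.004,-0.003,0.04,0,0,0],[0.004,-0.003,0.08,0,0,0],[0.004,-0.003,0.09,0,0,0],[0.004,-0.003,0.09,0,0,0]]'
python3 -m creep '[[0,0,0,0,0,0],[0,0,0,0,0,0],[0,0,0,0,0,0],[0,0,0,0,0,0],[0,0,0,0,0,0]]' 0.03 60
```

```text
time_s: 3.7
position: [0.4277, 0.1719, 0.0422]
tool_rot: [3.141, -0.0, 1.354]
ft_force: [0.1, -0.3, 1.0]
gripper_width: 0.0851
finger_force: 0.0
time_s: 4.32
position: [0.4278, 0.172, 0.0423]
tool_rot: [3.14, -0.001, 1.354]
ft_force: [-1.4, -1.0, 18.4]
gripper_width: 0.0441
finger_force: 59.2
```

```bash
python3 -m creep '[[0,0,-0.05,0,0,0],[0,0,-0.09,0,0,0],[-0.01,0.04,-0.1,0,0,-0.1],[-0.02,0.09,-0.1,0,0,-0.2],[-0.033,0.14,-0.1,0,0,-0.3]]'
python3 -m creep '[[-0.013,0.03,0,0,0,-0.1],[-0.013,0.055,0,0,0,-0.112],[-0.013,0.055,0,0,0,-0.112],[-0.013,0.055,0,0,0,-0.112]]'
python3 - <<'E'
from h import *
a=cam("wrist");cv2.imwrite("pics/w3.png",a[0]);np.savez("w3.npz",im=a[0],K=a[1],W=a[2])
T=tool();print(T[:3,3],totool(np.r_[np.array([.6085,.085])-T[:2,3],0]))
E
```

```text
time_s: 4.95
position: [0.5584, 0.1087, 0.1421]
tool_rot: [3.141, -0.0, 1.658]
ft_force: [0.8, 0.9, -2.1]
gripper_width: 0.0441
finger_force: 63.9
time_s: 5.45
position: [0.6123, 0.1013, 0.1414]
tool_rot: [-3.141, -0.0, 1.767]
ft_force: [-0.4, 0.7, -2.2]
gripper_width: 0.0438
finger_force: 63.8
[0.61230936 0.10134608 0.14155878] [-1.52897982e-02 -6.92297069e-03  3.53479211e-06]
```

View pics/w3.png

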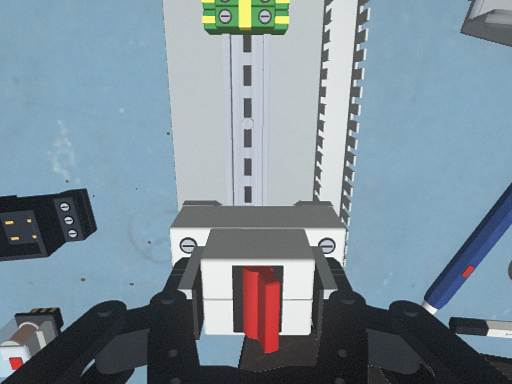

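The held switch sits above the rail, with earth at (247,15) and rail flanges at about columns 225–266. I'll measure the rail line by edges.

Run:
```python
from h import *
np.set_printoptions(precision=4,suppress=True)
d=np.load("w3.npz");K,W,im=d["K"],d["W"],d["im"]
g=cv2.cvtColor(im,cv2.COLOR_BGR2GRAY).astype(int)
for y in(110,190):print(y,g[y-3:y+4,165:325].mean(0).astype(int).reshape(-1,20))
for u,v in((219,28),(275,28),(247,34)):print(onz(K,W,(u,v),.048))
```

```text
110 [[162 161 160 161 155 147 197 195 194 194 196 195 194 194 194 195 195 194
  195 195]
 [194 195 195 195 194 195 194 195 195 195 195 195 196 194 194 195 196 195
  195 195]
 [195 195 195 194 195 195 195 195 195 196 196 195 195 195 194 195 196 193
  195 195]
 [195 197 198 198 196 185 115 152 203 201 201 198 198 198 195 193 197 200
  183  71]
 [ 85  85  87  87  85  86 128 201 199 198 200 200 199 194 198 200 199 191
  174 199]
 [198 198 198 192 191 195 195 195 195 196 195 196 196 196 197 196 196 197
  197 195]
 [197 196 197 197 197 196 195 197 197 196 197 196 197 198 196 196 197 196
  196 196]
 [196 195 197 196 196 196 196 197 196 197 196 198 183  91  96 105  95  91
   89 135]]
190 [[165 163 162 163 162 161 162 162 161 163 160 152 195 194 193 193 193 194
  192 193]
 [194 193 193 192 194 193 193 193 193 193 193 193 193 194 193 193 193 194
  193 194]
 [193 194 194 193 194 192 193 192 195 192 192 193 194 194 192 194 193 194
  193 194]
 [192 196 198 199 199 202 194 168 112 194 200 200 196 194 193 196 196 198
  192 138]
 [ 70  76  78  77  77  78 126 202 199 198 201 203 200 198 203 203 193 171
  199 200]
 [201 199 194 192 193 193 194 193 193 193 194 193 194 194 193 194 192 194
  193 194]
 [193 194 194 194 193 193 195 193 193 193 195 193 194 194 193 193 194 193
  192 193]
 [194 194 193 193 194 194 197 186 110 105 152 139 111  89 142 223 215 222
  222 221]]
[0.5668 0.2091 0.048 ]
[0.6015 0.216  0.048 ]
[0.5848 0.2092 0.048 ]
```

Run:
```python
from h import *
np.set_printoptions(precision=4,suppress=True)
d=np.load("w3.npz");K,W=d["K"],d["W"]
a=onz(K,W,(247.1,110),.018);b=onz(K,W,(246.8,190),.018)
y=(a-b)[:2]/np.linalg.norm((a-b)[:2]);x=np.array([y[1],-y[0]])
print(a,b,"yaw",np.arctan2(-y[0],y[1]))
T=tool()
print("tcp offset from rail line", (T[:2,3]-b[:2])@x)
# earth: face nearest at z=.048, px row 34 -> y=+77
e=onz(K,W,(247,35),.048)[:2];t=e-131*1e-3*y
print("target",t,"along need",(t-T[:2,3])@y, "origin", e-.077*y+0)
```

```text
[0.5931 0.1608 0.018 ] [0.6048 0.0976 0.018 ] yaw 0.18253553790173108
tcp offset from rail line 0.00809251388884548
target [0.6087 0.0798] along need -0.020563261306748168 origin [0.5989 0.1329]
```

```bash
python3 -m creep '[[-0.016,-0.0075,0.0,0,0,0],[-0.016,-0.0075,0.03,0,0,0],[-0.016,-0.0075,0.06,0,0,0],[-0.016,-0.0075,0.068,0,0,0],[-0.016,-0.0075,0.068,0,0,0]]'
python3 -m creep '[[0,0,0.005,0,0,0],[0,0,0.01,0,0,0],[0,0,0.014,0,0,0],[0,0,0.018,0,0,0],[0,0,0.021,0,0,0]]'
```

```text
time_s: 6.12
position: [0.6086, 0.0838, 0.0738]
tool_rot: [3.142, 0.0, 1.767]
ft_force: [0.4, 1.1, -1.9]
gripper_width: 0.0441
finger_force: 63.6
time_s: 6.75
position: [0.6087, 0.0842, 0.0523]
tool_rot: [3.142, -0.0, 1.767]
ft_force: [-14.9, -3.4, 53.0]
gripper_width: 0.0442
finger_force: 70.3
```

```bash
python3 -m creep '[[0,0,0,0,0,0],[0,0,0,0,0,0],[0,0,0,0,0,0]]' 0.075
python3 -m creep '[[0,0,-0.06,0,0,0],[0.03,0,-0.1,0,0,0],[0.08,-0.02,-0.1,0,0,0],[0.08,-0.02,-0.1,0,0,0]]' 0.085
python3 - <<'E'
from h import *
a=cam("wrist");cv2.imwrite("pics/w4.png",a[0]);np.savez("w4.npz",im=a[0],K=a[1],W=a[2])
E
```

```text
time_s: 7.12
position: [0.6087, 0.0842, 0.0524]
tool_rot: [3.141, -0.0, 1.767]
ft_force: [0.5, 0.6, -0.1]
gripper_width: 0.0747
finger_force: 0.0
time_s: 7.62
position: [0.5718, 0.1625, 0.1531]
tool_rot: [3.141, -0.002, 1.772]
ft_force: [0.2, -0.2, 0.6]
gripper_width: 0.085
finger_force: 0.0
```

View pics/w4.png

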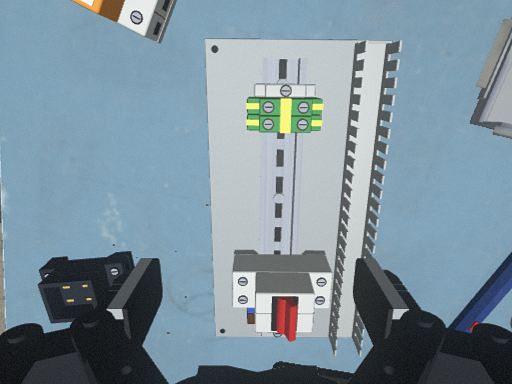

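The switch sits on the rail with base top corners at (233,272), (331,272), (330,305), (235,305). The earth top spans about (266,97) to (309,131).

Run:
```python
from h import *
np.set_printoptions(precision=4,suppress=True)
d=np.load("w4.npz");K,W,im=d["K"],d["W"],d["im"]
quad("base",K,W,[(233,272),(331,272),(330,305),(235,305)],.05)
a=[onz(K,W,p,.05) for p in((233,272),(331,272))]
print("+y edge mid",(a[0]+a[1])/2, "len",np.linalg.norm(a[0]-a[1]))
quad("earth",K,W,[(266,97),(306,97),(309,131),(266,131)],.048)
big=lambda u,v,w,h:cv2.resize(im[v:v+h,u:u+w],None,fx=4,fy=4,interpolation=cv2.INTER_CUBIC)
cv2.imwrite("pics/w4c.png",np.hstack([big(225,240,115,110),big(235,75,80,110)]))
```

```text
base [0.6095 0.0857 0.05  ] lens 0.0813 0.0322 yaw 0.201 tool move xy [-0.0801  0.0212 -0.    ] rz -0.002 tcp z 0.1526
+y edge mid [0.6058 0.1013 0.05  ] len 0.08111280261968154
earth [0.581  0.2261 0.048 ] lens 0.0297 0.0238 yaw 0.201 tool move xy [0.0632 0.0209 0.    ] rz -0.002 tcp z 0.1526
```

View pics/w4c.png

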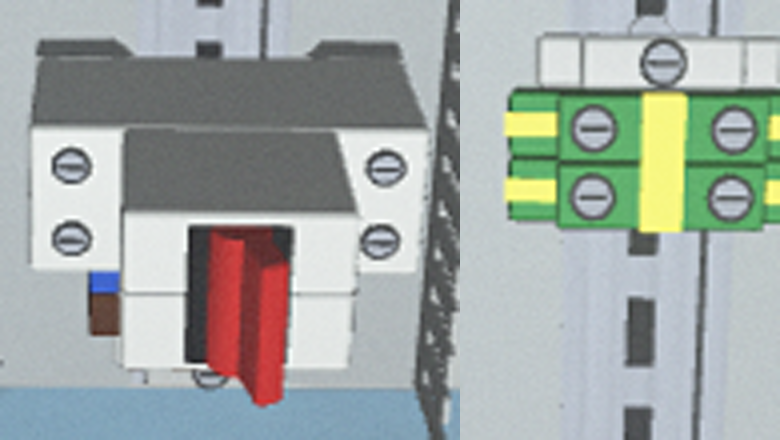

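```bash
python3 -m creep '[[0.04,-0.035,-0.01,0,0,0.12],[0.08,-0.07,-0.01,0,0,0.24],[0.124,-0.109,-0.01,0,0,0.36],[0.124,-0.109,0,0,0,0.4],[0.124,-0.109,0,0,0,0.4]]'
python3 - <<'E'
from h import *
a=cam("wrist");cv2.imwrite("pics/w5.png",a[0]);np.savez("w5.npz",im=a[0],K=a[1],W=a[2])
E
```

```text
time_s: 8.3
position: [0.4429, 0.2583, 0.1518]
tool_rot: [-3.141, 0.001, 1.367]
ft_force: [-0.2, 0.0, 0.2]
gripper_width: 0.085
finger_force: 0.0
```

View pics/w5.png

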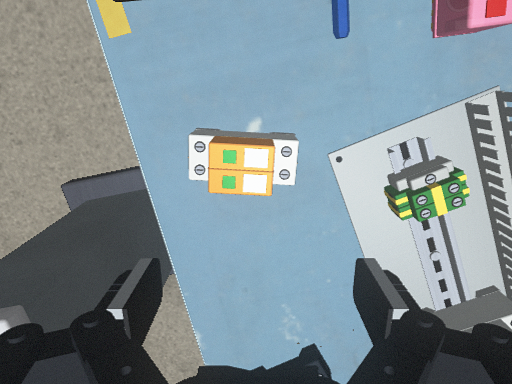

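The arrester is seen with base top corners (190,134), (298,140), (295,185), (189,180) and amber nose top (209,142) to (273,195).

Run:
```python
from h import *
d=np.load("w5.npz");K,W,im=d["K"],d["W"],d["im"]
quad("base",K,W,[(190,134),(298,140),(295,185),(189,180)],.04)
quad("nose",K,W,[(210,142),(274,145),(272,196),(209,193)],.07)
quad("earth",K,W,[(408,188),(458,170),(466,200),(418,221)],.048)
```

```text
base [0.4377 0.2854 0.04  ] lens 0.0821 0.0356 yaw -0.257 tool move xy [ 0.0256 -0.011  -0.    ] rz 0.052 tcp z 0.1521
nose [0.4377 0.2855 0.07  ] lens 0.0433 0.0358 yaw -0.253 tool move xy [ 0.0257 -0.011  -0.    ] rz 0.049 tcp z 0.1521
earth [0.5786 0.2301 0.048 ] lens 0.0384 0.0278 yaw 0.221 tool move xy [1.000e-04 1.382e-01 0.000e+00] rz -0.425 tcp z 0.1521
```

```bash
python3 -m creep '[[0.0257,-0.011,0.03,0,0,0.05],[0.0257,-0.011,0.08,0,0,0.05],[0.0257,-0.011,0.108,0,0,0.05],[0.0257,-0.011,0.108,0,0,0.05],[0.0257,-0.011,0.108,0,0,0.05]]'
python3 -m creep '[[0,0,0,0,0,0],[0,0,0,0,0,0],[0,0,0,0,0,0],[0,0,0,0,0,0],[0,0,0,0,0,0]]' 0.03 60
python3 - <<'E'
from h import *
T=tool();print(totool(np.r_[np.array([.5882,.1919])-T[:2,3],0]).round(4),1.571+.195-np.arctan2(T[1,0],T[0,0]))
E
```

```text
time_s: 8.98
position: [0.4377, 0.2863, 0.0454]
tool_rot: [3.141, -0.001, 1.316]
ft_force: [-0.4, 0.7, 0.6]
gripper_width: 0.0848
finger_force: 0.0
time_s: 9.6
position: [0.4372, 0.2867, 0.0452]
tool_rot: [3.141, -0.001, 1.317]
ft_force: [-1.3, -1.3, 13.9]
gripper_width: 0.0445
finger_force: 60.5
[-5.37e-02  1.70e-01  1.00e-04] 0.4494523820329759
```

```bash
python3 -m creep '[[0,0,-0.05,0,0,0],[0,0.01,-0.09,0,0,0],[-0.015,0.05,-0.1,0,0,-0.12],[-0.03,0.1,-0.1,0,0,-0.25],[-0.045,0.15,-0.1,0,0,-0.38]]'
python3 -m creep '[[-0.009,0.02,0,0,0,-0.069],[-0.009,0.02,0,0,0,-0.069],[-0.009,0.02,0,0,0,-0.069]]'
python3 - <<'E'
from h import *
a=cam("wrist");cv2.imwrite("pics/w6.png",a[0]);np.savez("w6.npz",im=a[0],K=a[1],W=a[2])
T=tool();print(T[:3,3],totool(np.r_[np.array([.5882,.1919])-T[:2,3],0]))
E
```

```text
time_s: 10.22
position: [0.5721, 0.2041, 0.1449]
tool_rot: [3.141, -0.0, 1.701]
ft_force: [0.1, 1.1, -1.1]
gripper_width: 0.0437
finger_force: 63.2
time_s: 10.6
position: [0.591, 0.1994, 0.1444]
tool_rot: [-3.141, -0.0, 1.766]
ft_force: [-0.1, 0.5, -1.8]
gripper_width: 0.0442
finger_force: 63.2
[0.59096293 0.19950458 0.14453431] [-6.92343623e-03 -4.18681158e-03 -3.38587376e-07]
```

View pics/w6.png

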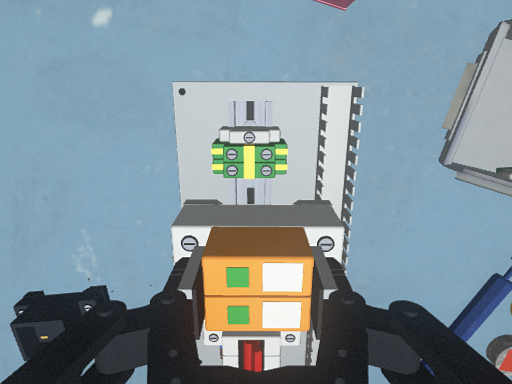

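The earth top spans (224,144) to (275,178), with the rail slots at column 250 and the held arrester just in front.

Run:
```python
from h import *
d=np.load("w6.npz");K,W,im=d["K"],d["W"],d["im"]
g=cv2.cvtColor(im,cv2.COLOR_BGR2GRAY).astype(int)
for y in(112,192):print(y,g[y-3:y+4,220:280].mean(0).astype(int).reshape(-1,20))
quad("earth",K,W,[(224,144),(274,144),(275,178),(224,178)],.048)
e=onz(K,W,(249.3,178),.048);y=np.array([-.194,.981]);t=e[:2]-.023*y
T=tool();print(e,t,totool(np.r_[t-T[:2,3],0]))
```

```text
112 [[204 204 206 204 204 203 204 205 201 197 194 197 200 190 139 160 207 203
  202 202]
 [203 204 201 200 202 195 143  80  84  86  87  85  82 103 172 204 205 203
  199 198]
 [198 199 200 203 189 154 210 202 193 195 196 196 201 206 205 205 206 206
  205 205]]
192 [[198 198 198 198 198 198 199 197 198 197 197 196 197 196 193 161 118 206
  203 200]
 [199 199 198 193 194 198 184  86  73  76  77  76  77  84 141 202 201 199
  197 196]
 [194 196 199 192 166 180 199 197 196 194 191 197 200 199 200 200 199 200
  199 201]]
earth [0.5804 0.2259 0.048 ] lens 0.0364 0.025 yaw 0.195 tool move xy [ 0.0279 -0.0053  0.    ] rz 0.001 tcp z 0.1445
[0.58274616 0.21359551 0.048     ] [0.58720816 0.19103251] [-7.58185094e-03 -5.32820419e-03 -1.74470814e-07]
```

```bash
python3 -m creep '[[-0.0075,-0.006,0.0,0,0,0],[-0.0075,-0.006,0.03,0,0,0],[-0.0075,-0.006,0.06,0,0,0],[-0.0075,-0.006,0.068,0,0,0],[-0.0075,-0.006,0.068,0,0,0]]'
python3 -m creep '[[0,0,0.005,0,0,0],[0,0,0.01,0,0,0],[0,0,0.014,0,0,0],[0,0,0.018,0,0,0],[0,0,0.021,0,0,0]]'
```

```text
time_s: 11.28
position: [0.5872, 0.1903, 0.0768]
tool_rot: [3.142, -0.0, 1.766]
ft_force: [-0.3, -0.1, -1.8]
gripper_width: 0.0435
finger_force: 63.0
time_s: 11.9
position: [0.5872, 0.1904, 0.0551]
tool_rot: [-3.142, -0.0, 1.766]
ft_force: [-5.5, -1.6, 46.8]
gripper_width: 0.044
finger_force: 69.4
```

```bash
python3 -m creep '[[0,0,0,0,0,0],[0,0,0,0,0,0],[0,0,0,0,0,0]]' 0.075
python3 -m creep '[[0,0,-0.06,0,0,0],[0,-0.01,-0.11,0,0,0],[-0.03,-0.06,-0.12,0,0,0],[-0.06,-0.1,-0.12,0,0,-0.02],[-0.09,-0.14,-0.11,0,0,-0.05]]' 0.085
python3 -m creep '[[-0.028,-0.033,0,0,0,0],[-0.028,-0.033,0,0,0,0],[-0.028,-0.033,0,0,0,0]]'
python3 - <<'E'
from h import *
a=cam("wrist");cv2.imwrite("pics/w7.png",a[0]);np.savez("w7.npz",im=a[0],K=a[1],W=a[2])
E
```

```text
time_s: 12.28
position: [0.5873, 0.1904, 0.0554]
tool_rot: [3.141, -0.0, 1.766]
ft_force: [-1.7, 0.4, -0.0]
gripper_width: 0.0748
finger_force: 0.0
time_s: 12.9
position: [0.4665, 0.0738, 0.166]
tool_rot: [3.14, 0.0, 1.816]
ft_force: [1.5, -0.7, -1.0]
gripper_width: 0.0851
finger_force: 0.0
time_s: 13.28
position: [0.4426, 0.0402, 0.1655]
tool_rot: [3.141, -0.0, 1.816]
ft_force: [-0.2, 0.1, -0.2]
gripper_width: 0.0849
finger_force: 0.0
```

View pics/w7.png

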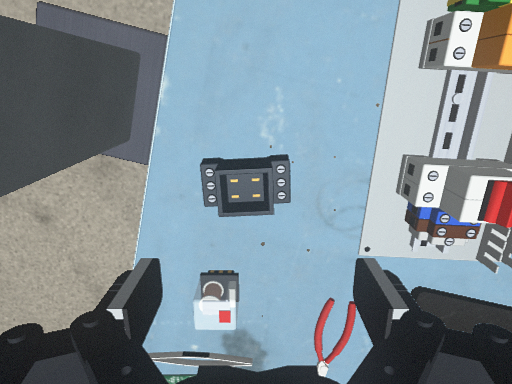

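The socket turret top has corners (216,168), (274,167), (272,214), (219,216). The relay stands near (216,300) and the cutters at (333,335).

Run:
```python
from h import *
d=np.load("w7.npz");K,W,im=d["K"],d["W"],d["im"]
quad("turret",K,W,[(216,168),(274,167),(273,214),(219,216)],.05)
quad("baselow",K,W,[(203,172),(290,167),(290,203),(206,207)],.024)
g=cv2.cvtColor(im,cv2.COLOR_BGR2GRAY)
m=cv2.morphologyEx((g[145:225,190:300]<110).astype(np.uint8),cv2.MORPH_OPEN,np.ones((3,3)))
c=max(cv2.findContours(m,0,2)[0],key=cv2.contourArea);print(cv2.minAreaRect(c),cv2.approxPolyDP(c,2.5,True)[:,0]+[190,145])
```

```text
turret [0.4344 0.0369 0.05  ] lens 0.0449 0.04 yaw 0.273 tool move xy [-0.0015 -0.0088 -0.    ] rz -0.027 tcp z 0.1654
baselow [0.4361 0.0328 0.024 ] lens 0.0753 0.0326 yaw 0.299 tool move xy [-0.0058 -0.0083 -0.    ] rz -0.054 tcp z 0.1654
((55.40374755859375, 40.683414459228516), (59.01549530029297, 89.3134994506836), 87.43623352050781) [[287 155]
 [204 158]
 [200 164]
 [204 205]
 [217 205]
 [219 216]
 [272 214]
 [274 202]
 [290 200]
 [289 171]
 [276 171]
 [280 162]
 [289 163]]
```

```bash
python3 -m creep '[[-0.002,-0.0087,0.04,0,0,-0.035],[-0.002,-0.0087,0.09,0,0,-0.035],[-0.002,-0.0087,0.125,0,0,-0.035],[-0.002,-0.0087,0.137,0,0,-0.035],[-0.002,-0.0087,0.137,0,0,-0.035]]'
python3 -m creep '[[0,0,0,0,0,0],[0,0,0,0,0,0],[0,0,0,0,0,0],[0,0,0,0,0,0],[0,0,0,0,0,0]]' 0.03 60
python3 - <<'E'
from h import *
T=tool();print(totool(np.r_[np.array([.5975,.1385])-T[:2,3],0]).round(4),1.571+.195-np.arctan2(T[1,0],T[0,0]))
E
```

```text
time_s: 13.95
position: [0.4341, 0.0366, 0.0276]
tool_rot: [-3.141, -0.0, 1.853]
ft_force: [0.9, -0.1, 0.4]
gripper_width: 0.0853
finger_force: 0.0
time_s: 14.58
position: [0.4345, 0.0357, 0.0291]
tool_rot: [3.14, 0.0, 1.851]
ft_force: [-1.3, 0.3, 13.5]
gripper_width: 0.0449
finger_force: 60.0
[0.0538 0.185  0.0002] -0.08473193346439878
```

```bash
python3 -m creep '[[0,0,-0.06,0,0,0],[0,0,-0.12,0,0,0],[0.015,0.05,-0.125,0,0,0.03],[0.03,0.1,-0.125,0,0,0.06],[0.045,0.15,-0.125,0,0,0.08]]'
python3 -m creep '[[0.0088,0.035,0,0,0,0.005],[0.0088,0.035,0,0,0,0.005],[0.0088,0.035,0,0,0,0.005],[0.0088,0.035,0,0,0,0.005]]'
python3 - <<'E'
from h import *
a=cam("wrist");cv2.imwrite("pics/w8.png",a[0]);np.savez("w8.npz",im=a[0],K=a[1],W=a[2])
T=tool();print(T[:3,3],totool(np.r_[np.array([.5975,.138])-T[:2,3],0]))
E
```

```text
time_s: 15.2
position: [0.5672, 0.1209, 0.1541]
tool_rot: [3.141, -0.0, 1.769]
ft_force: [0.3, -0.4, -1.8]
gripper_width: 0.0446
finger_force: 63.6
time_s: 15.7
position: [0.598, 0.1354, 0.1537]
tool_rot: [-3.142, 0.0, 1.765]
ft_force: [-0.7, 0.2, -1.6]
gripper_width: 0.0445
finger_force: 63.4
[0.59814818 0.13544921 0.15368825] [ 2.62799818e-03 -1.42467081e-04 -4.67415727e-07]
```

View pics/w8.png

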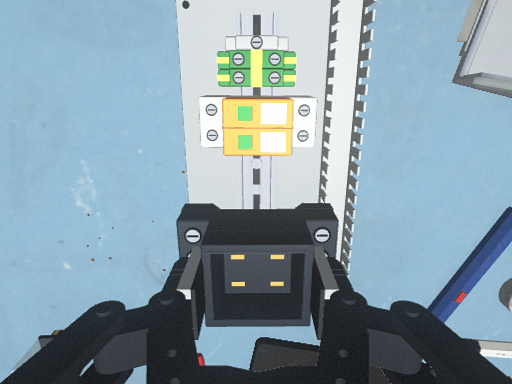

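```bash
python3 -m creep '[[0.0025,-0.001,0.03,0,0,0],[0.0025,-0.001,0.06,0,0,0],[0.0025,-0.001,0.085,0,0,0],[0.0025,-0.001,0.092,0,0,0],[0.0025,-0.001,0.092,0,0,0]]'
python3 -m creep '[[0,0,0.006,0,0,0],[0,0,0.011,0,0,0],[0,0,0.016,0,0,0],[0,0,0.02,0,0,0],[0,0,0.0235,0,0,0]]'
```

```text
time_s: 16.38
position: [0.597, 0.1382, 0.0618]
tool_rot: [3.141, -0.0, 1.766]
ft_force: [-0.4, -0.1, -1.2]
gripper_width: 0.0451
finger_force: 63.5
time_s: 17.0
position: [0.597, 0.1383, 0.039]
tool_rot: [3.141, 0.0, 1.766]
ft_force: [-19.1, -7.2, 67.3]
gripper_width: 0.0448
finger_force: 71.5
```

```bash
python3 -m creep '[[0,0,0,0,0,0],[0,0,0,0,0,0],[0,0,0,0,0,0]]' 0.075
python3 -m creep '[[0,0,-0.06,0,0,0],[0,0,-0.12,0,0,0],[-0.01,-0.05,-0.135,0,0,0],[-0.04,-0.1,-0.14,0,0,0],[-0.08,-0.14,-0.14,0,0,0]]' 0.085
python3 -m creep '[[-0.04,-0.03,0,0,0,0],[-0.084,-0.0525,0,0,0,-0.02],[-0.084,-0.0525,0,0,0,-0.02],[-0.084,-0.0525,0,0,0,-0.02]]'
python3 - <<'E'
from h import *
a=cam("wrist");np.savez("w9.npz",im=a[0],K=a[1],W=a[2]);i=a[0]
cv2.imwrite("pics/w9.png",i)
E
```

```text
time_s: 17.38
position: [0.597, 0.1382, 0.0378]
tool_rot: [3.142, -0.0, 1.766]
ft_force: [0.5, 0.3, -0.5]
gripper_width: 0.0747
finger_force: 0.0
time_s: 18.0
position: [0.4737, 0.032, 0.1784]
tool_rot: [3.141, 0.0, 1.767]
ft_force: [1.9, -0.5, -0.0]
gripper_width: 0.0845
finger_force: 0.0
time_s: 18.5
position: [0.4402, -0.0595, 0.1779]
tool_rot: [3.141, -0.0, 1.786]
ft_force: [0.3, 0.6, -0.8]
gripper_width: 0.085
finger_force: 0.0
```

View pics/w9.png

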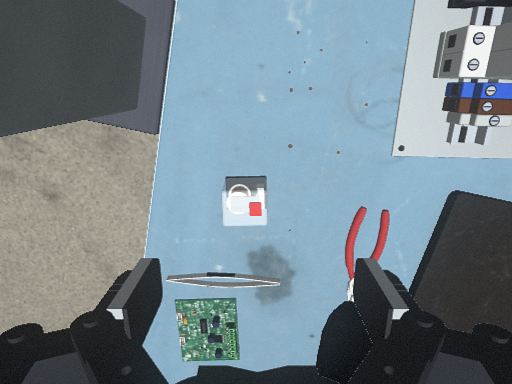

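The relay is seen at (245,200): its pale top spans about (223,190) to (268,226), with the dark foot's far edge at row 176. The cutters are at (368,245). I'll find the edges numerically.

Run:
```python
from h import *
d=np.load("w9.npz");K,W,im=d["K"],d["W"],d["im"]
L=cv2.cvtColor(im,cv2.COLOR_BGR2LAB).astype(int)
print("rows at cols 228-234 (L,b)");
for y in range(172,232,2):print(y,L[y,227:231].mean(0).astype(int),L[y,245:250].mean(0).astype(int),L[y,260:264].mean(0).astype(int))
for y in(184,200,210,220):print(y,"L",L[y,216:274:1,0],"b",L[y,216:274:2,2])
```

```text
rows at cols 228-234 (L,b)
172 [180 121 113] [181 122 113] [180 121 113]
174 [182 121 113] [183 121 112] [185 120 112]
176 [120 123 118] [ 87 124 120] [ 66 125 121]
178 [110 127 123] [112 125 124] [114 127 123]
180 [111 127 122] [112 126 123] [113 126 123]
182 [112 126 123] [112 126 124] [110 126 123]
184 [111 127 122] [110 127 123] [135 125 125]
186 [110 125 123] [146 125 125] [135 126 125]
188 [119 126 124] [176 126 126] [222 126 126]
190 [163 126 124] [185 129 128] [244 126 127]
192 [217 126 126] [211 129 129] [253 127 127]
194 [230 126 126] [226 129 129] [254 128 128]
196 [228 126 126] [221 126 125] [254 128 128]
198 [248 127 127] [243 126 125] [254 128 128]
200 [252 127 127] [243 126 125] [255 127 128]
202 [252 127 127] [234 127 124] [231 135 131]
204 [253 127 127] [226 132 127] [219 145 136]
206 [252 127 127] [223 131 126] [220 145 136]
208 [241 126 126] [232 129 125] [220 144 136]
210 [240 125 124] [235 129 125] [202 145 133]
212 [231 124 122] [225 127 122] [200 148 136]
214 [233 124 122] [222 126 122] [199 149 136]
216 [233 124 122] [234 123 122] [234 124 121]
218 [231 124 12
[... 1062 characters left out ...]
180 193 226 232 233 233 233 231 243 253 242 243 243
 242 242 243 243 242 242 243 243 243 242 243 243 242 244 244 203 151 151
 153 151 152 151 151 152 150 150 152 185 238 235 234 232 218 177 182 187
 187 186 186 185] b [114 114 113 117 121 121 122 128 125 125 125 125 125 125 125 125 124 160
 155 156 156 156 155 121 123 119 114 115 114]
220 L [182 183 184 181 183 182 180 222 224 232 232 230 231 232 232 231 231 230
 230 231 232 233 232 230 231 232 233 233 232 233 231 233 231 233 230 234
 233 231 233 233 235 232 233 234 234 233 232 232 234 230 220 193 179 181
 179 180 182 181] b [114 113 113 115 120 121 121 122 121 121 121 122 121 122 122 121 121 121
 122 122 123 122 122 122 123 121 113 113 114]
```

Run:
```python
from h import *
d=np.load("w9.npz");K,W=d["K"],d["W"]
T=tool();f=lambda u,v,z:T[:3,:3].T@(onz(K,W,(u,v),z)-T[:3,3])
print("top near edge mid",f(244.9,225.6,.061).round(4),"edges",f(222.6,220,.061).round(4),f(267.2,220,.061).round(4))
print("far edge of foot/body bottom", [f(245,175,z).round(4) for z in(0,.014)], T[2,3])
```

```text
top near edge mid [-0.0316 -0.0099  0.1168] edges [-0.0266 -0.0283  0.1168] [-0.0266  0.0086  0.1169]
far edge of foot/body bottom [array([-0.0042, -0.0116,  0.1779]), array([-0.0005, -0.0111,  0.1639])] 0.17786725899987785
```

```bash
python3 -m creep '[[-0.016,-0.01,0.04,0,0,-0.03],[-0.016,-0.01,0.09,0,0,-0.03],[-0.016,-0.01,0.135,0,0,-0.03],[-0.016,-0.01,0.15,0,0,-0.03],[-0.016,-0.01,0.15,0,0,-0.03]]'
python3 -m creep '[[0,0,0,0,0,0],[0,0,0,0,0,0],[0,0,0,0,0,0],[0,0,0,0,0,0],[0,0,0,0,0,0]]' 0.02 40
python3 - <<'E'
from h import *
T=tool();print(totool(np.r_[np.array([.597,.1385])-T[:2,3],0]).round(4),1.766-np.arctan2(T[1,0],T[0,0]))
E
```

```text
time_s: 19.18
position: [0.4335, -0.0764, 0.0271]
tool_rot: [-3.14, -0.0, 1.818]
ft_force: [0.5, -1.2, -0.0]
gripper_width: 0.0847
finger_force: 0.0
time_s: 19.8
position: [0.4338, -0.0778, 0.0284]
tool_rot: [3.141, 0.0, 1.815]
ft_force: [-1.2, 0.8, 9.7]
gripper_width: 0.0377
finger_force: 39.0
[1.704e-01 2.107e-01 2.000e-04] -0.049374829390615105
```

```bash
python3 -m creep '[[0,0,-0.06,0,0,0],[0,0,-0.12,0,0,0],[0.03,0.04,-0.13,0,0,0.02],[0.065,0.08,-0.13,0,0,0.049],[0.1,0.12,-0.13,0,0,0.049]]'
python3 -m creep '[[0.02,0.03,0,0,0,0],[0.02,0.03,0,0,0,0],[0.02,0.03,0,0,0,0]]'
python3 - <<'E'
from h import *
np.set_printoptions(precision=4,suppress=True)
K0=cam("wrist");im,K,W=K0;cv2.imwrite("pics/w10.png",im);np.savez("w10.npz",im=im,K=K,W=W)
h=cv2.cvtColor(im,cv2.COLOR_BGR2HSV)
m=cv2.inRange(h,(12,90,90),(32,255,255))
n,_,st,ce=cv2.connectedComponentsWithStats(m)
T=tool();print(T[:3,3])
for s,c in zip(st[1:],ce[1:]):
    if s[4]>8:print(s,c,T[:3,:3].T@(onz(K,W,c,.047)-T[:3,3]))
E
```

```text
time_s: 20.42
position: [0.5266, 0.0494, 0.1585]
tool_rot: [3.141, 0.0, 1.765]
ft_force: [1.4, -0.9, -1.1]
gripper_width: 0.0375
finger_force: 41.2
time_s: 20.8
position: [0.5508, 0.0732, 0.1579]
tool_rot: [-3.141, 0.0, 1.766]
ft_force: [-0.0, -0.4, -2.1]
gripper_width: 0.0378
finger_force: 41.2
[0.5508 0.0729 0.158 ]
[296   0  18  10  53] [302.1887   2.0755] [0.1329 0.0304 0.1109]
[ 310    0   86   74 3600] [344.9344  38.53  ] [0.1108 0.0606 0.1109]
[373   0  10   3  21] [377.6667   0.5714] [0.1338 0.0804 0.1109]
[320 110   9   3  25] [323.68 110.96] [0.0625 0.049  0.1109]
[344 110   9   3  25] [348.32 111.04] [0.0624 0.067  0.1109]
[319 129   8   4  24] [322.5417 130.125 ] [0.0486 0.049  0.1109]
[343 129   8   3  23] [346.6522 130.0435] [0.0487 0.0669 0.1109]
```

```bash
python3 -m creep '[[0.03,0.03,0,0,0,0],[0.0555,0.058,0,0,0,0],[0.0555,0.058,0.03,0,0,0],[0.0555,0.058,0.058,0,0,0],[0.0555,0.058,0.058,0,0,0]]'
python3 -m creep '[[0,0,0.006,0,0,0],[0,0,0.012,0,0,0],[0,0,0.018,0,0,0],[0,0,0.022,0,0,0],[0,0,0.0255,0,0,0]]'
```

```text
time_s: 21.48
position: [0.5964, 0.1385, 0.0987]
tool_rot: [-3.139, 0.0, 1.766]
ft_force: [0.2, 0.4, -0.7]
gripper_width: 0.0376
finger_force: 41.1
time_s: 22.1
position: [0.5974, 0.1397, 0.0743]
tool_rot: [3.141, -0.0, 1.767]
ft_force: [-8.4, -2.3, 57.2]
gripper_width: 0.0374
finger_force: 48.5
```

```bash
python3 -m creep '[[0,0,0,0,0,0],[0,0,0,0,0,0],[0,0,0,0,0,0]]' 0.075
python3 -m creep '[[0,0,-0.06,0,0,0],[0,0,-0.12,0,0,0],[0,-0.03,-0.15,0,0,0],[0,-0.06,-0.15,0,0,0],[0,-0.06,-0.15,0,0,0]]'
python3 - <<'E'
from h import *
im,K,W=cam("wrist");np.savez("w11.npz",im=im,K=K,W=W)
s=cam("scene")[0];d=cam("side")[0]
z=lambda i,u,v,w,h:cv2.resize(i[v:v+h,u:u+w],(400,300),interpolation=cv2.INTER_CUBIC)
cv2.imwrite("pics/end.png",np.vstack([np.hstack([z(im,128,0,320,240),z(im,220,90,160,120)]),np.hstack([z(s,180,130,120,90),z(d,190,150,120,90)])]))
E
```

```text
time_s: 22.48
position: [0.5974, 0.1396, 0.0743]
tool_rot: [3.142, -0.0, 1.767]
ft_force: [0.7, -0.4, -0.7]
gripper_width: 0.0749
finger_force: 0.0
time_s: 23.1
position: [0.5375, 0.1275, 0.2251]
tool_rot: [3.141, 0.001, 1.767]
ft_force: [0.7, -0.1, -0.1]
gripper_width: 0.0752
finger_force: 0.0
```

View pics/end.png

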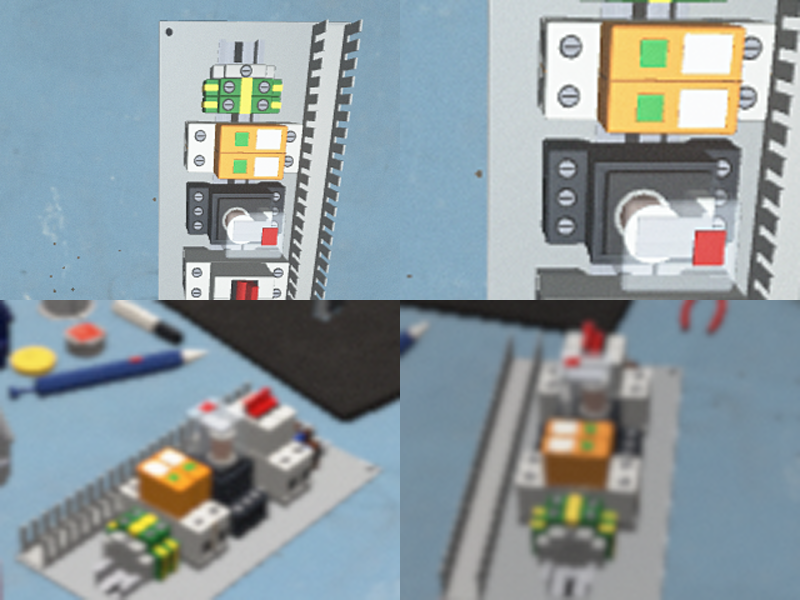

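The end view shows the switch next to the feed pair, the arrester next to earth, the socket level between them and the relay upright in it. I'll check the relay height through its red mark before handing in.

Run:
```python
from h import *
np.set_printoptions(precision=4,suppress=True)
def red(im,x0,y0,x1,y1):
    h=cv2.cvtColor(im,cv2.COLOR_BGR2HSV);m=cv2.inRange(h,(0,90,80),(8,255,255))|cv2.inRange(h,(172,90,80),(180,255,255))
    k=np.zeros_like(m);k[y0:y1,x0:x1]=255;M=cv2.moments(m&k,True);return (M["m10"]/M["m00"],M["m01"]/M["m00"]),M["m00"]
d=np.load("w11.npz");w=(d["im"],d["K"],d["W"]);s=cam("scene");e=cam("side")
a,b,c=red(w[0],330,175,360,200),red(s[0],236,155,250,168),red(e[0],236,164,246,174);print(a,b,c)
R_=[ray(x[1],x[2],p[0]) for x,p in((w,a),(s,b),(e,c))]
print(tri(R_[0],R_[1]),tri(R_[0],R_[2]))
```

```text
((343.2857142857143, 188.50595238095238), 168.0) ((241.71428571428572, 161.57142857142858), 7.0) ((241.7, 167.7), 10.0)
(array([0.605 , 0.143 , 0.1112]), np.float64(0.0005039574483883334)) (array([0.6055, 0.1424, 0.1096]), np.float64(0.0003935157675327727))
```

The red mark is 3 mm above the expected 107 mm, which is near the measurement limit. I'll confirm the depth by pressing lightly on the relay top with shut fingers.

```bash
python3 -m creep '[[0,0.03,0,0,0,0],[0,0.06,0.02,0,0,0],[0,0.06,0.06,0,0,0],[0,0.06,0.1,0,0,0],[0,0.06,0.11,0,0,0]]' 0 40
python3 -m creep '[[0,0,0,0,0,0],[0,0,0.002,0,0,0],[0,0,0.003,0,0,0]]'
python3 -m creep '[[0,0,0.001,0,0,0],[0,0,0.002,0,0,0]]'
python3 -m creep '[[0,0,0.001,0,0,0],[0,0,0.002,0,0,0]]'
```

```text
time_s: 23.98
position: [0.5967, 0.1394, 0.1122]
tool_rot: [-3.138, 0.0, 1.767]
ft_force: [-0.2, 0.1, 1.3]
gripper_width: -0.0002
finger_force: 0.0
time_s: 24.35
position: [0.5977, 0.1397, 0.1122]
tool_rot: [3.14, -0.0, 1.767]
ft_force: [0.4, -0.4, -0.0]
gripper_width: -0.0004
finger_force: 0.0
time_s: 24.6
position: [0.5974, 0.1396, 0.1095]
tool_rot: [3.141, -0.0, 1.767]
ft_force: [-0.3, 0.1, 0.6]
gripper_width: -0.0002
finger_force: 0.0
time_s: 24.85
position: [0.5973, 0.1396, 0.1072]
tool_rot: [-3.142, -0.0, 1.767]
ft_force: [0.8, -0.6, -0.4]
gripper_width: -0.0002
finger_force: 0.0
```

No contact down to 107.2 mm, so the relay is fully plugged. I'll back off and hand in.

```bash
python3 -m creep '[[0,0,-0.05,0,0,0],[0,0,-0.1,0,0,0],[0,0,-0.12,0,0,0],[0,0,-0.12,0,0,0]]' && python3 -c "
from bench import *
print(finish_job())"
```

```text
time_s: 25.35
position: [0.5977, 0.1397, 0.2285]
tool_rot: [3.14, -0.0, 1.767]
ft_force: [-0.4, -0.1, 0.2]
gripper_width: 0.0002
finger_force: 0.0
the job is handed in; nothing more can be done
None
```

The job is handed in at about 25 s, though the hand-in call returned no verdict: the switch is on the rail beside the feed terminals and the arrester beside the earth terminals (each about 5 mm off by my camera measurements), the socket is between them with the relay fully plugged in, and the screwdriver, cutters and solder reel were not touched.

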